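# Lock the cover of a drive dock with its quarter-turn stud

## Task

A drive is already in the aluminium dock: fold the dock's hinged cover fully shut, then push the wing stud in against its spring until you feel it bottom softly, turn it a quarter turn clockwise (seen from above) while it is held in, and let go so that it springs back into its catch and stays locked. Go gently: do not force the stud against its keeper, and leave the other things on the shelf where they stand.

Things in the scene. Friction and masses are not known exactly. Their poses are not given: they have to be found in the camera images.
- dock: brushed aluminium drive dock, 150 (x) x 130 (y) x 75 mm high, fixed to the shelf, yaw within 0.35 rad. Origin at the centre of its underside; x points from the slotted front part to the hinge side, z up
- cover (a joint): the cover's hinge angle in rad: 0 fully shut, grows as it opens (starts half open). The cover is an aluminium plate, 132 mm from hinge to free edge, 120 mm wide, 5 mm thick. It stays where it is left (0.3 N m of friction); push it shut from above, near the free edge, beside the stud. Shut, its upper face is 81 mm above the shelf
- cover_hinge (a point): middle of the cover's hinge line, on the cover's underside: 62 mm from the dock's origin along its +x, 76 mm above the shelf. y lies along the hinge line, x points away from the free edge, z out of the upper face; it turns with the cover
- cover_corner (a point): a point on the cover's upper face to push on: 115 mm from the hinge line, 40 mm to the +y side of the middle; moves with the cover, axes as cover_hinge
- stud_wing (a point): centre of the stud's steel wing head, a flat bar 38 (own x) x 10 (own y) x 26 mm tall, on the cover's middle line 107 mm from the hinge line, own z square to the cover. Starts in line with the dock's x (unlocked), ends across it. Its lower edge is 16 mm above the cover and comes down up to 14 mm when pushed in: grip with the fingertips at least 17 mm above the cover
- stud (a joint): turn of the stud in rad: 0 unlocked (starts within 0.06 of it), grows clockwise seen from above, locked at 1.57, stops at 1.62. It cannot be turned until pushed in far enough. From about 1.43 on the foot, when let go, springs up 2 mm into a notch of the keeper and stays
- stud_foot (a point): middle of the stud's T-shaped foot, 20 mm (along the wing) x 5 x 4 mm, 24 mm below the cover's upper face; it enters the keeper's slot as the cover shuts. The stud's spring resists the push with 4 N at first and 0.4 N more per mm: 6 to 9.5 N where the foot meets the keeper's pad, so 11 to 15 N at the stud, risen steeply, means that it is on the pad
- keeper: catch sunk in the slot in the dock's front part; origin at the slot's mouth, axes as the dock's. The depth of its ledges is hidden and differs every time: the stud is free to turn after 3.5 to 12.5 mm of push; 1 mm further it meets a stiff rubber pad (25 N per mm). The keeper is damaged if the stud bears on it, in push or turn, with over 18 N; 5 N is plenty
- drive_a: black plastic drive standing upright, 80 x 22 x 115 mm high, loose; origin under its centre. Leave it alone
- drive_b: another such drive
- drive_c: another such drive
- bumper: grey silicone bumper case, an open tray 130 x 90 x 22 mm, loose; origin under its centre. Leave it alone
- screwdriver: small steel screwdriver, 150 mm long, lying loose to the left of the dock. Leave it alone
- hub: white plastic hub, 40 x 100 x 18 mm, loose, behind the dock. Leave it alone
- mug: white mug, 80 mm across, 95 mm high, loose. Leave it alone
There are look-alikes about, which are no part of the job. Leave any brown or green look-alike of the dock alone.

How it is judged (in metres and radians):
On the way, in this order (a step that is already met when the one before it is completed fails the run):
1. the cover is shut, the stud not yet turned (value of joint cover below 0.03 rad and value of joint stud below 0.35 rad), for 0.1 s.
2. the stud is turned a quarter turn with the cover shut (value of joint cover below 0.03 rad and value of joint stud above 1.4 rad), for 0.2 s.
At the end, for the whole second after the job is handed in: the cover is shut (within 0.03 rad) and the stud is turned by at least 1.4 rad (a quarter turn) and stays there at rest when let go (all of step 2 and velocity of joint stud below 0.1 rad/s); the robot touches nothing.
It fails at once if the stud bears on its keeper with more than 18 N (contact force between stud and keeper above 18 N).
It fails at once if a bystander is shifted by more than 20 mm (distance of any of drive_a, drive_b, drive_c, bumper, screwdriver, hub, mug from where it was at the start of the episode above 0.02 m).
It also fails if it takes over 58 s, if anything falls off the work surface, if the arm or the gripper's body presses on something with over 40 N, if the wrist force passes 120 N, or if a joint passes its speed limit or range.

## Robot

A 7-joint arm with a two-finger parallel gripper is mounted at the origin on the work surface. World frame = base frame: x ahead of the robot, y to its left, z up, the work surface at z = 0. Lengths are in m, angles in degrees, forces in N, time in s.
With the tool pointing down it reaches from about 0.425 to 0.875 m from the base axis. Payload 4.7 kg.
Tool frame: the origin (TCP) lies midway between the tips of the shut fingers; the grasp point (between the pads) lies env.grip_point_offset behind it (env.grip_point_offset is the distance from the TCP to the grasp point, in m); z points along the fingers, y is the line along which they close (so a half turn about z gives the same grasp; the last joint's range is limited). The gripper opens to 87 mm and grips with 3 to 60 N. Pads are 19 mm wide; open, the fingers measure 117 mm over their backs; the gripper's body (75 mm by 190 mm) begins 51 mm behind the grasp point.
Start: joints at [-64.796, 18.392, -4.016, 83.108, 1.295, 78.541, -3.26], TCP at [0.269, 0.592, 0.223] pointing down, gripper open.
Joint ranges: [-163.93, 163.93], [-17.29, 119.83], [-79.2, 71.16], [3.27, 140.29], [-89.18, 269.18], [5.43, 117.66], [-154.24, 154.24]. Speed limits (degrees/s): [147.25, 147.25, 180, 180, 180, 180, 180].

## Interface

Orientations are given as [roll, pitch, yaw] about the fixed x, y, z axes, in that order (R = Rz(yaw) Ry(pitch) Rx(roll)).
In Python, from cell import env gives the robot as it stands.
- The arm moves only by the shell command python3 -m creep 'ROWS' [FORCE]. ROWS is a JSON object of lists of equal length, an entry for each row: "translation": the shift along the tool's x, y, z in units of 0.08 m (1.0 is 0.08 m), a list of three; "turn": the turn, a rotation vector about the tool's x, y, z in units of 180 degrees (1.0 is 180 degrees), a list of three; "grip": the opening, from 0 (shut) to 1 (fully open). In form: {"translation": [[x, y, z], ...], "turn": [[ax, ay, az], ...], "grip": [grip, ...]}. A call has 1 to 5 rows; each row shifts and turns the commanded pose from where the row before left it, along the tool's axes as they then stand; what a row does not reach is not made up. A row lasts 1/8 s, in which the tool goes at most 62.5 mm and 10.7 degrees, less where a joint would pass 70% of its speed; a pose out of reach is approached as far as the arm can. A call with a number of a shift or a turn outside -1 to 1 is refused whole. A call with a gripper value outside its range is refused whole. The fingers move at their own pace and stop on an object; FORCE is the grip in N (left out, the last holds). Time passes only in rows, so rows that do not move let the fingers close. It gives the time, the measured TCP pose, the force, the opening and the grip force at its end, in the units of the state.
- env.get_obs(): the state, without advancing time (a new reading comes with each control period).
- env.read_camera(name): name is "scene" or "side" or "wrist"; returns a dict with "frame" (400x640x3 uint8, red, green, blue), "z_map" (400x640 float32, m along the optical axis (not along the pixel's ray), 0 where there is no reading), "K" (3x3 intrinsics, pixels), "rvec" (rotation vector, rad) and "tvec" (3), from world to camera coordinates, as OpenCV has them. Camera axes: x right, y down, z forward; pixel columns grow to the right and rows downward; lengths in m; the calibration is good to about 2 mm. The wrist camera is an equidistant fisheye: a pixel r from the principal point sees the ray r / f radians off the axis. A picture is of the moment at which its call begins.
- env.sign_off(): hands the job in; it is judged then, once.
The state is a dict: "time_s": time; "qpos": joint angles; "joint_velocities": joint speeds; "effort": joint torques, N m; "tool_pos": TCP position; "tool_rot": TCP orientation; "force": force on the tool from outside, world axes, zero at the start; "wrist_torque": the same for the moment, N m; "grip_width": finger opening in m; "grasp_force": force on a finger pad.
Only numpy, scipy, OpenCV 4.12 (cv2) and the standard library are available. Lean on these libraries where they do the work, as an engineer would, in place of code of your own. Each camera call takes 0.05 s, during which the arm holds its last target. There are 200 camera calls.

## Working session

There is one attempt and no reset: what is moved stays moved. The work goes in short steps, Python scripts to look and compute and a shell command to move; the robot and the scene stay as the last step left them, time stands still between calls to the robot, and variables do not carry over. Pictures are saved under pics/ and viewed, at most 10 in all, crops included, and the job is handed in when it is done.

```bash
mkdir -p pics; ls
cat > h.py <<'E'
import numpy as np,cv2
from cell import env
def cam(n):
    c=env.read_camera(n); c['R']=cv2.Rodrigues(np.array(c['rvec'],float))[0]; c['t']=np.array(c['tvec'],float).ravel(); return c
def world(c,uv):  # pixel + depth -> world (pinhole)
    uv=np.atleast_2d(uv).astype(int); z=c['z_map'][uv[:,1],uv[:,0]]; K=c['K']
    p=np.c_[(uv[:,0]-K[0,2])/K[0,0]*z,(uv[:,1]-K[1,2])/K[1,1]*z,z]
    return (p-c['t'])@c['R']
def save(n,im): cv2.imwrite('pics/'+n,cv2.cvtColor(im,cv2.COLOR_RGB2BGR))
E
python3 - <<'E'
from h import *
import pickle
for n in('scene','side'):
    c=cam(n); save(n+'0.png',c['frame']); pickle.dump(c,open(n+'0.pkl','wb'))
print(env.get_obs(),env.grip_point_offset)
E
```

```text
pics
{'time_s': 0.1, 'qpos': array([-64.79678545,  18.43648415,  -4.0130324 ,  83.16800941,
         1.29511665,  78.54107846,  -3.26050134]), 'joint_velocities': array([-0.04174573, -0.03336514, -0.03451626, -0.13560501, -0.04398021,
       -0.05862852, -0.00404564]), 'effort': array([ 3.39234011e-04, -4.92573774e+01, -4.05430589e-01, -3.13396060e+01,
       -6.41574268e-02,  3.95686948e-02,  5.07098014e-05]), 'tool_pos': array([0.26833488, 0.59148074, 0.22155075]), 'tool_rot': array([-1.79899656e+02,  6.36081044e-03,  1.55603538e+02]), 'force': array([0.57596023, 0.23031643, 0.42958038]), 'wrist_torque': array([ 0.00830884, -0.02082124, -0.03693705]), 'grasp_force': 0.0, 'grip_width': 0.08707795182755172} 0.0187
```

View pics/scene0.png

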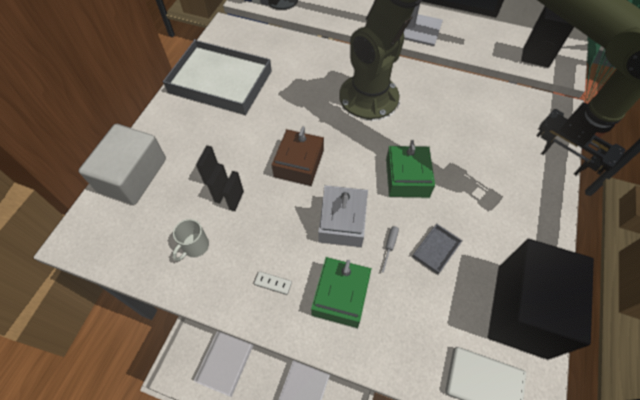

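View pics/side0.png

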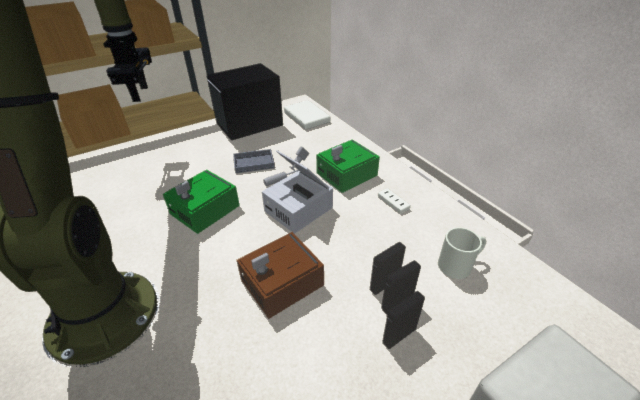

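The aluminium dock is at scene (343,215) and side (298,198). Its look-alikes are green at scene (411,170) and (341,290), and brown at scene (298,155). The grey drawer trays at the bottom of the scene image are unrelated. I choose the aluminium one at (343,215) and check it with a close crop.

Run:
```python
from h import *
import pickle
s=pickle.load(open('scene0.pkl','rb')); d=pickle.load(open('side0.pkl','rb'))
a=cv2.resize(s['frame'][170:260,295:415],None,fx=5,fy=5,interpolation=2)[:450]
b=cv2.resize(d['frame'][135:235,250:350],None,fx=4.5,fy=4.5,interpolation=2)[:450,:]
save('crop.png',cv2.resize(np.hstack([a[:, :400*1+200],b]),(800,343)))
for n,c,bx in(('scene',s,(300,180,385,255)),('side',d,(255,140,340,235))):
    u,v=np.meshgrid(np.arange(bx[0],bx[2]),np.arange(bx[1],bx[3])); uv=np.c_[u.ravel(),v.ravel()]
    P=world(c,uv); hsv=cv2.cvtColor(c['frame'],cv2.COLOR_RGB2HSV)[uv[:,1],uv[:,0]]
    top=P[(P[:,2]>.066)&(P[:,2]<.080)&(hsv[:,1]<80)]
    m=P[(P[:,2]>.03)&(hsv[:,1]<80)]
    print(n,c['K'][0,0],-c['R'].T@c['t'],m.min(0),m.max(0),cv2.minAreaRect((m[:,:2]*1000).astype(np.float32)),len(top))
    for z in np.arange(.03,.22,.01):
        q=m[(m[:,2]>=z)&(m[:,2]<z+.01)]
        if len(q): print(round(z,2),len(q),q.mean(0).round(3),q.min(0).round(3),q.max(0).round(3))
```

```text
scene 418.495267665315 [1.1024254  0.20236359 1.15011164] [ 0.44067423 -0.07707586  0.03012954] [1.1024254  0.20236359 1.15011164] ((739.3651123046875, 141.28680419921875), (716.15966796875, 171.1368408203125), 22.988950729370117) 297
0.03 64 [0.598 0.08  0.035] [ 0.441 -0.077  0.03 ] [0.621 0.15  0.04 ]
0.04 66 [0.606 0.086 0.044] [0.59  0.024 0.04 ] [0.621 0.149 0.05 ]
0.05 72 [0.606 0.086 0.055] [0.591 0.024 0.05 ] [0.62  0.148 0.06 ]
0.06 69 [0.603 0.09  0.065] [0.483 0.024 0.06 ] [0.621 0.15  0.07 ]
0.07 264 [0.593 0.083 0.075] [0.484 0.002 0.07 ] [0.619 0.149 0.08 ]
0.08 178 [0.592 0.085 0.085] [0.576 0.026 0.08 ] [0.616 0.142 0.09 ]
0.09 170 [0.584 0.084 0.095] [0.567 0.025 0.09 ] [0.601 0.14  0.1  ]
0.1 172 [0.578 0.077 0.105] [0.561 0.021 0.1  ] [0.597 0.139 0.11 ]
0.11 181 [0.569 0.081 0.115] [0.55  0.022 0.11 ] [0.587 0.137 0.12 ]
0.12 180 [0.563 0.076 0.125] [0.546 0.018 0.12 ] [0.582 0.134 0.13 ]
0.13 164 [0.555 0.077 0.135] [0.538 0.016 0.13 ] [0.574 0.133 0.14 ]
0.14 166 [0.547 0.075 0.145] [0.528 0.016 0.14 ] [0.567 0.132 0.15 ]
0.15 157 [0.541 0.069 0.155] [0.521 0.0
[... 1157 characters left out ...]
] [0.713 0.136 0.11 ]
0.11 47 [0.647 0.104 0.115] [0.551 0.021 0.11 ] [0.714 0.139 0.12 ]
0.12 36 [0.616 0.093 0.124] [0.542 0.022 0.12 ] [0.717 0.14  0.129]
0.13 19 [0.553 0.064 0.135] [0.537 0.02  0.131] [0.569 0.127 0.14 ]
0.14 23 [0.544 0.06  0.145] [0.522 0.016 0.141] [0.561 0.129 0.15 ]
0.15 36 [0.534 0.06  0.155] [0.515 0.014 0.15 ] [0.555 0.125 0.16 ]
0.16 42 [0.537 0.064 0.165] [0.513 0.013 0.16 ] [0.566 0.12  0.17 ]
0.17 78 [0.54  0.067 0.175] [0.505 0.013 0.17 ] [0.573 0.128 0.18 ]
0.18 107 [0.53  0.069 0.184] [0.503 0.012 0.18 ] [0.574 0.129 0.19 ]
0.19 37 [0.549 0.075 0.195] [0.537 0.07  0.19 ] [0.565 0.084 0.199]
0.2 9 [0.554 0.078 0.202] [0.55  0.075 0.2  ] [0.559 0.084 0.204]
```

View pics/crop.png

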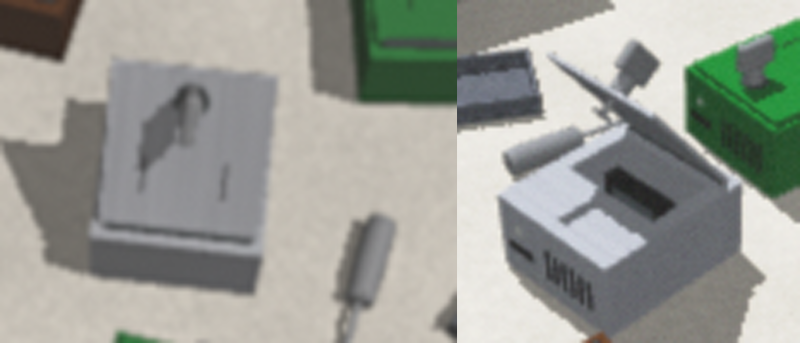

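The crop confirms the aluminium dock: cover half open, hinge on the far (+x) side, stud wing on the cover and a slot in the near front part. Next I fit the cover plane, yaw and hinge.

Run:
```python
from h import *
import pickle
s=pickle.load(open('scene0.pkl','rb')); d=pickle.load(open('side0.pkl','rb'))
def pts(c,bx):
    u,v=np.meshgrid(np.arange(bx[0],bx[2]),np.arange(bx[1],bx[3])); uv=np.c_[u.ravel(),v.ravel()]
    P=world(c,uv); h=cv2.cvtColor(c['frame'],cv2.COLOR_RGB2HSV)[uv[:,1],uv[:,0]]
    ok=(h[:,1]<80)&(P[:,0]>.43)&(P[:,0]<.64)&(P[:,1]>-.02)&(P[:,1]<.17)
    return P[ok]
P=pts(s,(300,180,385,255))
Q=P[(P[:,2]>.09)&(P[:,2]<.18)]
for _ in range(8):
    m=Q.mean(0); n=np.linalg.svd(Q-m)[2][2]; n*=np.sign(n[2]); r=(Q-m)@n; Q=Q[abs(r)<max(.0025,1.5*r.std())]
print('n',n,'yaw from normal',np.degrees(np.arctan2(n[1],n[0])),'open',np.degrees(np.arccos(n[2])),len(Q),r.std())
T=pts(d,(255,140,340,235)); T=T[(T[:,2]>.070)&(T[:,2]<.080)]
print('top side',T[:,2].mean(),cv2.minAreaRect((T[:,:2]*1000).astype(np.float32)))
B=P[(P[:,2]<.079)&(P[:,2]>.02)&(P[:,0]>.57)]
print('back',cv2.minAreaRect((B[:,:2]*1000).astype(np.float32)))
# cover outline in plane
yaw=np.arctan2(n[1],n[0]); hx=np.array([np.cos(yaw),np.sin(yaw),0]); hy=np.cross([0,0,1],hx); f=np.cross(n,hy)*-1
print(f)
r=(P-m)@n; C=P[(abs(r)<.004)&(P[:,2]>.085)]
ab=np.c_[(C-m)@f,(C-m)@hy]; box=cv2.minAreaRect((ab*1000).astype(np.float32)); print('cover box',box,np.percentile(ab,[0,1,50,99,100],axis=0))
W=P[(P-m)@n>.014]; print('wing',W.mean(0),len(W),((W-m)@n).min(),((W-m)@n).max(), (W-m).mean(0)@f,(W-m).mean(0)@hy)
k=(.081-m[2])/f[2]; print('m',m,'face line at z .081',m+k*f)
e,_=cv2.projectPoints(np.zeros((1,3)),s['rvec'],s['tvec'],s['K'],None)
```

```text
n [0.77648517 0.17803655 0.60446156] yaw from normal 12.913860323311575 open 52.80989397330555 1182 0.0013326065699740114
top side 0.07525570160272434 ((531.4502563476562, 74.27392578125), (152.68922424316406, 134.8656768798828), 13.079813003540039)
back ((584.7743530273438, 82.08504486083984), (50.61404800415039, 129.96774291992188), 11.783888816833496)
[ 0.58917301  0.13508864 -0.79663431]
cover box ((0.21699142456054688, -0.9960899353027344), (119.96861267089844, 124.96043395996094), 89.87248992919922) [[-0.06235721 -0.06098108]
 [-0.06115514 -0.05952817]
 [ 0.00045316 -0.00047109]
 [ 0.06064443  0.05786921]
 [ 0.0627657   0.05893809]]
wing [0.56035034 0.07648632 0.18847769] 68 0.01464460966023026 0.045323685086086064 -0.03959682661732081 -0.0009001822786492321
m [0.55508269 0.07620207 0.1348285 ] face line at z .081 [0.59489306 0.08533    0.081     ]
```

Yaw is about 13°, the cover is open about 53°, and the hinge is near (0.591, 0.084, 0.076). These fit the sizes given (centre height 0.135, dock 150x130, wing 15–45 mm above the face). Moving over now, fingers shut.

```bash
cat >> h.py <<'E'
from scipy.spatial.transform import Rotation as Ro
def to(p,yaw):
    o=env.get_obs(); R=Ro.from_euler('xyz',o['tool_rot'],degrees=True)
    d=R.inv().apply(np.array(p)-o['tool_pos'])/.08
    t=(R.inv()*Ro.from_euler('xyz',[180,0,yaw],degrees=True)).as_rotvec()/np.pi
    print('at',o['tool_pos'].round(4),o['tool_rot'].round(2),'t',round(o['time_s'],2),'F',o['force'].round(1),'| trans',d.round(3),'turn',t.round(4))
E
python3 -m creep '{"translation":[[-0.3,-0.2,-0.1],[-0.46,-0.34,-0.05],[-0.46,-0.34,-0.03],[-0.46,-0.34,-0.03],[-0.46,-0.34,-0.03]],"turn":[[0,0,0],[0,0,0],[0,0,0],[0,0,0],[0,0,0]],"grip":[0,0,0,0,0]}' 20
python3 -m creep '{"translation":[[-0.46,-0.34,-0.03],[-0.46,-0.34,-0.03],[-0.46,-0.34,-0.03],[-0.46,-0.34,0],[-0.46,-0.34,0]],"turn":[[0,0,0],[0,0,0],[0,0,0],[0,0,0],[0,0,0]],"grip":[0,0,0,0,0]}'
python3 -c "
from h import *
to([.537,.112,.23],193)"
```

```text
time_s: 0.72
tool_pos: [0.3733, 0.406, 0.2414]
tool_rot: [-180.0, -0.0, 155.6]
force: [0.8, -0.9, 1.0]
grip_width: 0.045
grasp_force: 0.0
time_s: 1.35
tool_pos: [0.4846, 0.2063, 0.2487]
tool_rot: [-180.0, -0.0, 155.6]
force: [-0.1, -0.1, -1.1]
grip_width: 0.0016
grasp_force: 0.0
at [0.4846 0.2063 0.2487] [-1.7999e+02 -1.0000e-02  1.5561e+02] t 1.35 F [-0.1 -0.1 -1.1] | trans [-1.083 -0.803  0.233] turn [-0.000e+00 -1.000e-04 -2.077e-01]
```

```bash
python3 -m creep '{"translation":[[-0.45,-0.34,0.08],[-0.43,-0.33,0.08],[-0.2,-0.14,0.08],[0,0,0],[0,0,0]],"turn":[[0,0,0],[0,0,0],[0,0,0],[0,0,-0.052],[0,0,-0.052]],"grip":[0,0,0,0,0]}'
python3 -m creep '{"translation":[[0,0,0],[0,0,0],[0,0,0]],"turn":[[0,0,-0.052],[0,0,-0.052],[0,0,0]],"grip":[0,0,0]}'
python3 -c "
from h import *
to([.537,.112,.186],193)
# arc poses: TCP such that finger near edge at r=115, lateral 40
th0=np.radians(52.8); ya=np.radians(13)
ux=np.array([np.cos(ya),np.sin(ya),0]);uy=np.array([-np.sin(ya),np.cos(ya),0]);uz=np.array([0,0,1.]);H=np.array([.591,.0836,.076])
for a in (52.8,45,38,31,24,17,10,5,0):
    t=np.radians(a); c=H+uy*.04-ux*.115*np.cos(t)+uz*.115*np.sin(t)+.005*(ux*np.sin(t)+uz*np.cos(t)); c=c+ux*.0095*np.sin(t)
    print(a,c.round(4))
"
```

```text
time_s: 1.98
tool_pos: [0.5359, 0.1126, 0.2291]
tool_rot: [-180.0, -0.1, 174.6]
force: [0.2, 0.5, 0.7]
grip_width: 0.0004
grasp_force: 0.0
time_s: 2.35
tool_pos: [0.5359, 0.113, 0.2294]
tool_rot: [180.0, -0.0, -167.1]
force: [-0.2, -0.5, -1.0]
grip_width: 0.0005
grasp_force: 0.0
at [0.5359 0.113  0.2294] [ 1.8000e+02 -4.0000e-02 -1.6706e+02] t 2.35 F [-0.2 -0.5 -1. ] | trans [-0.011 -0.015  0.542] turn [ 0.     -0.0002 -0.0003]
52.8 [0.5255 0.1095 0.1706]
45 [0.5128 0.1066 0.1609]
38 [0.5024 0.1042 0.1507]
31 [0.4932 0.1021 0.1395]
24 [0.4854 0.1003 0.1273]
17 [0.479  0.0988 0.1144]
10 [0.4741 0.0977 0.1009]
5 [0.4716 0.0971 0.091 ]
0 [0.4699 0.0967 0.081 ]
```

```bash
python3 -m creep '{"translation":[[0,0,0.28],[0,0,0.26],[0.08,0,0.1],[0.08,0,0.09],[0,0,0]],"turn":[[0,0,0],[0,0,0],[0,0,0],[0,0,0],[0,0,0]],"grip":[0,0,0,0,0]}'
python3 -m creep '{"translation":[[0.08,0,0.06],[0.08,0,0.06],[0,0,0]],"turn":[[0,0,0],[0,0,0],[0,0,0]],"grip":[0,0,0]}'
python3 -c "
from h import *
to([.470,.0967,.081],193)"
```

```text
time_s: 2.98
tool_pos: [0.5234, 0.1101, 0.1717]
tool_rot: [180.0, 0.0, -167.0]
force: [-0.8, -0.0, -0.4]
grip_width: 0.0009
grasp_force: 0.0
time_s: 3.35
tool_pos: [0.5105, 0.1071, 0.1615]
tool_rot: [180.0, -0.0, -167.0]
force: [0.8, -1.1, -0.6]
grip_width: 0.0002
grasp_force: 0.2
at [0.5105 0.1071 0.1615] [ 1.7999e+02 -5.0000e-02 -1.6696e+02] t 3.35 F [ 0.8 -1.1 -0.6] | trans [ 0.522 -0.013  1.006] turn [ 0.0001 -0.0003  0.0002]
```

```bash
python3 -m creep '{"translation":[[0.07,0,0.07],[0.06,0,0.07],[0.06,0,0.07],[0.05,0,0.07]],"turn":[[0,0,0],[0,0,0],[0,0,0],[0,0,0]],"grip":[0,0,0,0]}'
python3 -m creep '{"translation":[[0.05,0,0.08],[0.05,0,0.08],[0.04,0,0.08],[0.04,0,0.08]],"turn":[[0,0,0],[0,0,0],[0,0,0],[0,0,0]],"grip":[0,0,0,0]}'
python3 -m creep '{"translation":[[0.03,0,0.08],[0.03,0,0.08],[0.02,0,0.08]],"turn":[[0,0,0],[0,0,0],[0,0,0]],"grip":[0,0,0]}'
python3 -c "
from h import *
to([.470,.0967,.081],193)
c=cam('side'); save('side1.png',cv2.resize(c['frame'][120:240,230:380],None,fx=4,fy=4))"
```

```text
time_s: 3.85
tool_pos: [0.4923, 0.1029, 0.1389]
tool_rot: [180.0, 0.0, -167.0]
force: [1.2, 0.3, 1.0]
grip_width: 0.0003
grasp_force: 0.8
time_s: 4.35
tool_pos: [0.4783, 0.0996, 0.1133]
tool_rot: [180.0, -0.0, -167.0]
force: [1.6, 0.3, 1.9]
grip_width: 0.0003
grasp_force: 0.7
time_s: 4.72
tool_pos: [0.4721, 0.0982, 0.0941]
tool_rot: [180.0, -0.0, -167.0]
force: [1.2, -0.6, 1.2]
grip_width: 0.0
grasp_force: 0.7
at [0.4721 0.0982 0.0941] [ 180.     -0.   -166.96] t 4.72 F [ 1.2 -0.6  1.2] | trans [ 0.03  -0.012  0.164] turn [ 0.     -0.      0.0002]
```

View pics/side1.png

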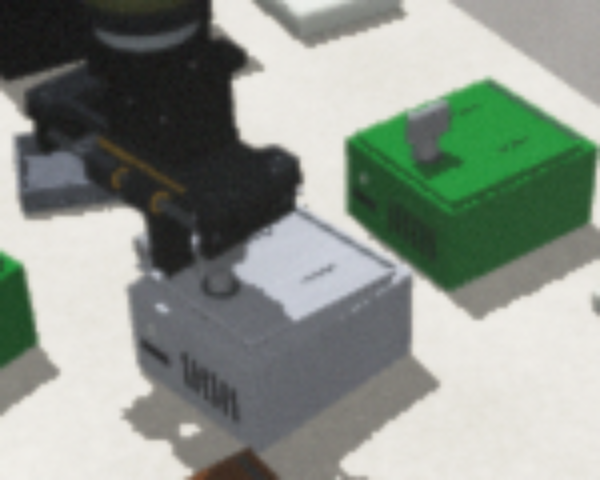

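The cover is nearly shut, with the stud visible at crop (222,280) beside the fingers. Pressing the last 13 mm.

```bash
python3 -m creep '{"translation":[[0.02,0,0.06],[0.01,0,0.06],[0,0,0.03]],"turn":[[0,0,0],[0,0,0],[0,0,0]],"grip":[0,0,0]}'
python3 -m creep '{"translation":[[0,0,0.02],[0,0,0]],"turn":[[0,0,0],[0,0,0]],"grip":[0,0]}'
```

```text
time_s: 5.15
tool_pos: [0.4697, 0.0977, 0.0822]
tool_rot: [180.0, -0.0, -167.0]
force: [0.4, 1.0, 2.2]
grip_width: 0.0003
grasp_force: 0.7
time_s: 5.4
tool_pos: [0.4697, 0.0976, 0.0813]
tool_rot: [180.0, -0.0, -167.0]
force: [-1.7, -1.4, 4.9]
grip_width: 0.0003
grasp_force: 2.4
```

```bash
python3 -m creep '{"translation":[[0,0,0.01],[0,0,0]],"turn":[[0,0,0],[0,0,0]],"grip":[0,0]}'
python3 -m creep '{"translation":[[0,0,0.01],[0,0,0]],"turn":[[0,0,0],[0,0,0]],"grip":[0,0]}'
python3 -m creep '{"translation":[[0,0,0.01],[0,0,0]],"turn":[[0,0,0],[0,0,0]],"grip":[0,0]}'
```

```text
time_s: 5.65
tool_pos: [0.4697, 0.0977, 0.0812]
tool_rot: [180.0, -0.0, -167.0]
force: [-3.8, -0.5, 10.2]
grip_width: 0.0006
grasp_force: 4.9
time_s: 5.9
tool_pos: [0.4697, 0.0977, 0.0811]
tool_rot: [180.0, -0.1, -167.0]
force: [-5.4, -1.3, 14.6]
grip_width: 0.0004
grasp_force: 7.4
time_s: 6.15
tool_pos: [0.4698, 0.0977, 0.081]
tool_rot: [180.0, -0.1, -167.0]
force: [-7.1, -1.4, 20.2]
grip_width: 0.0006
grasp_force: 10.0
```

Shut against its stop (20 N at z = 0.081). Now I lift clear and measure the wing.

```bash
python3 -m creep '{"translation":[[0,0,-0.3],[0,0,-0.6],[0,0.4,-0.6],[0,0.6,0],[0,0.6,0]],"turn":[[0,0,0],[0,0,0],[0,0,0],[0,0,0],[0,0,0]],"grip":[1,1,1,1,1]}'
python3 - <<'E'
from h import *
to([.487,.06,.16],193)
s=cam('scene'); d=cam('side'); w=cam('wrist')
save('after.png',np.vstack([np.hstack([cv2.resize(c['frame'][b[1]:b[3],b[0]:b[2]],(400,300)) for c,b in((s,(300,170,400,245)),(d,(250,140,350,215)))]),cv2.resize(w['frame'],(480,300))[:, :480] .__class__ and np.hstack([cv2.resize(w['frame'],(480,300)),np.zeros((300,320,3),np.uint8)])]))
for n,c,bx in(('scene',s,(300,180,385,255)),('side',d,(255,140,340,235))):
    u,v=np.meshgrid(np.arange(bx[0],bx[2]),np.arange(bx[1],bx[3])); uv=np.c_[u.ravel(),v.ravel()]
    P=world(c,uv); h=cv2.cvtColor(c['frame'],cv2.COLOR_RGB2HSV)[uv[:,1],uv[:,0]]
    P=P[(h[:,1]<80)&(P[:,0]>.42)&(P[:,0]<.64)&(P[:,1]>-.03)&(P[:,1]<.18)]
    C=P[(P[:,2]>.077)&(P[:,2]<.086)]; W=P[(P[:,2]>.100)&(P[:,2]<.128)]; T=W[W[:,2]>.119]
    f=lambda q:cv2.minAreaRect((q[:,:2]*1000).astype(np.float32)) if len(q)>3 else None
    print(n,'cover z',C[:,2].mean(),f(C),len(C)); print(' wing',len(W),f(W),W.mean(0),'top',len(T),f(T))
E
```

```text
time_s: 6.78
tool_pos: [0.4408, 0.2236, 0.1992]
tool_rot: [180.0, 0.1, -167.0]
force: [0.2, -0.3, -0.9]
grip_width: 0.0425
grasp_force: 0.0
at [0.4408 0.2236 0.1992] [ 1.7996e+02  6.0000e-02 -1.6701e+02] t 6.78 F [ 0.2 -0.3 -0.9] | trans [-0.103 -2.122  0.489] turn [ 0.0002  0.0003 -0.    ]
scene cover z 0.08061771846394954 ((533.6629638671875, 70.82318878173828), (149.68807983398438, 124.53545379638672), 14.403687477111816) 1586
 wing 56 ((490.4142150878906, 58.68451690673828), (38.10879135131836, 13.228585243225098), 10.953094482421875) [0.49374977 0.06089449 0.11832714] top 41 ((490.10296630859375, 60.37089157104492), (38.022212982177734, 9.6268892288208), 12.107975006103516)
side cover z 0.08151480536560203 ((531.1360473632812, 71.33710479736328), (148.35635375976562, 126.69320678710938), 13.464274406433105) 1250
 wing 113 ((488.05755615234375, 62.47551727294922), (39.197513580322266, 11.465178489685059), 9.080778121948242) [0.48667604 0.05978426 0.11450218] top 45 ((487.7523498535156, 62.38896942138672), (36.760746002197266, 10.278646469116211), 5.626357555389404)
```

View pics/after.png

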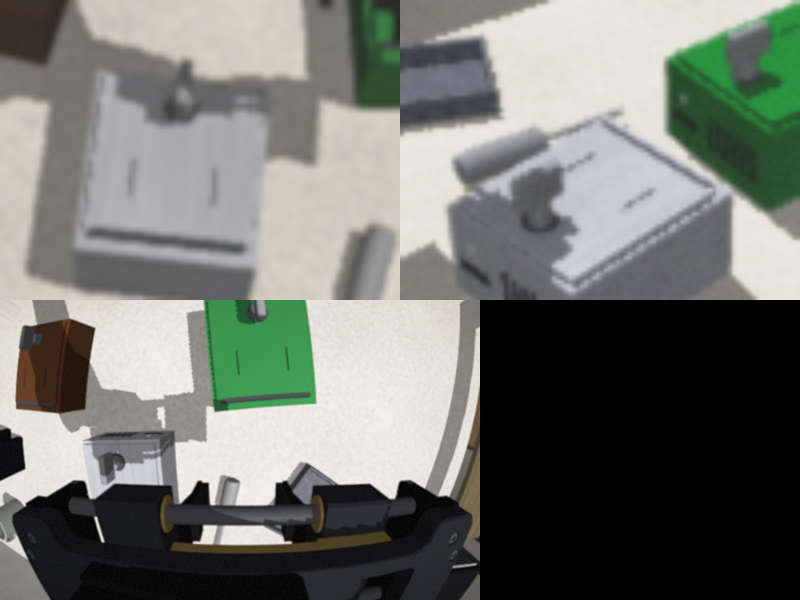

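Cover shut (z = 0.081). The two views and the dock geometry agree on the wing centre at about (0.4885, 0.061). Its top is at 0.123 and it lies along about 12–13°. The wrist view shows nothing near the fingers' way. Moving over it.

```bash
python3 -m creep '{"translation":[[-0.03,-0.53,0],[-0.03,-0.53,0],[-0.03,-0.53,0],[-0.03,-0.52,0],[0,0,0.2]],"turn":[[0,0,0],[0,0,0],[0,0,0],[0,0,0],[0,0,0]],"grip":[1,1,1,1,1]}'
python3 -m creep '{"translation":[[0,0,0.29],[0,0,0]],"turn":[[0,0,0],[0,0,0]],"grip":[1,1]}'
python3 - <<'E'
from h import *
to([.4885,.061,.1],193)
w=cam('wrist'); save('wr.png',w['frame'])
E
```

```text
time_s: 7.55
tool_pos: [0.4899, 0.0549, 0.1832]
tool_rot: [-179.9, 0.1, -167.5]
force: [-0.2, 1.4, -0.6]
grip_width: 0.0867
grasp_force: 0.0
time_s: 7.8
tool_pos: [0.4864, 0.0597, 0.1571]
tool_rot: [-180.0, -0.3, -167.0]
force: [0.2, -1.0, 0.1]
grip_width: 0.0868
grasp_force: 0.0
at [0.4864 0.0597 0.1571] [-180.     -0.29 -166.97] t 7.8 F [ 0.2 -1.   0.1] | trans [-0.033  0.01   0.714] turn [-0.     -0.0016  0.0002]
```

View pics/wr.png

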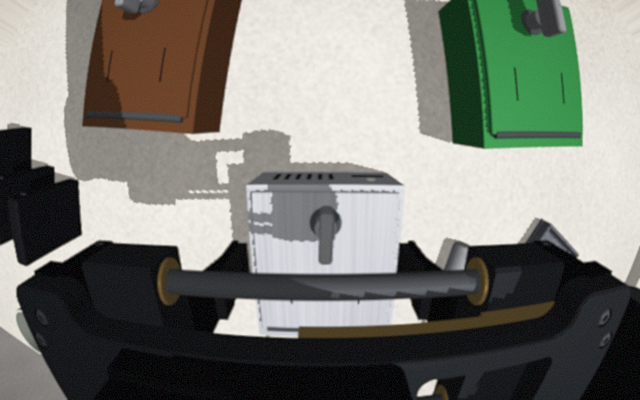

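The wing is at wrist pixels (326,207)–(327,262), centred between the open fingers. A quick ray check of those ends onto the wing-top plane:

Run:
```python
from h import *
w=cam('wrist'); K=w['K']; C=-w['R'].T@w['t']
g=cv2.cvtColor(w['frame'],cv2.COLOR_RGB2GRAY)
print('col326',g[195:270:3,326],'row250',g[250,312:342:2]); print('z',w['z_map'][195:270:5,326].round(3))
def ray(u,v,z):
    x=np.array([(u-K[0,2])/K[0,0],(v-K[1,2])/K[1,1]]); r=np.hypot(*x); d=np.r_[x/r*np.sin(r),np.cos(r)]; d=w['R'].T@d
    return C+d*(z-C[2])/d[2]
for v in (207,212,262): print(v,ray(326.5,v,.123).round(4))
print(C)
to([.4885,.061,.1],193)
```

```text
col326 [127 124 121  84  72  78  95 101 100  99  99  99 101 102 100  99 101  99
 100 101  98 102 127 216 217] row250 [214 209 212 155  90 100 100 101 101  93 154 218 216 217 216]
z [0.246 0.245 0.222 0.207 0.206 0.208 0.209 0.208 0.209 0.21  0.212 0.212
 0.214 0.215 0.262]
207 [0.4666 0.0576 0.123 ]
212 [0.47   0.0584 0.123 ]
262 [0.5057 0.0668 0.123 ]
[0.41629378 0.04308978 0.32242285]
at [0.4882 0.0602 0.1593] [-1.8000e+02 -4.0000e-02 -1.6694e+02] t 7.9 F [ 0.2 -1.2  0.4] | trans [-0.006  0.009  0.742] turn [-0.     -0.0002  0.0003]
```

Ends at x 0.469 to 0.506 put the centre at (0.4875, 0.0625), which agrees with the other views. Descend to 0.100 and grip.

```bash
python3 -m creep '{"translation":[[0,0.015,0.25],[0,0,0.25],[0,0,0.15],[0,0,0.09],[0,0,0]],"turn":[[0,0,0],[0,0,0],[0,0,0],[0,0,0],[0,0,0]],"grip":[1,1,1,1,1]}' 10
python3 -m creep '{"translation":[[0,0,0],[0,0,0],[0,0,0],[0,0,0],[0,0,0]],"turn":[[0,0,0],[0,0,0],[0,0,0],[0,0,0],[0,0,0]],"grip":[0.4,0.2,0.1,0.05,0]}' 10
python3 -m creep '{"translation":[[0,0,0],[0,0,0],[0,0,0]],"turn":[[0,0,0],[0,0,0],[0,0,0]],"grip":[0,0,0]}' 10
python3 -c "
from h import *
to([.4885,.061,.1],193); print(env.get_obs()['wrist_torque'])"
```

```text
time_s: 8.52
tool_pos: [0.4883, 0.0613, 0.1002]
tool_rot: [-180.0, -0.0, -167.0]
force: [-0.1, -0.7, 0.5]
grip_width: 0.0872
grasp_force: 0.0
time_s: 9.15
tool_pos: [0.4883, 0.0613, 0.1002]
tool_rot: [180.0, 0.0, -167.0]
force: [-0.2, 0.6, 0.4]
grip_width: 0.0451
grasp_force: 0.0
time_s: 9.52
tool_pos: [0.4883, 0.0613, 0.1002]
tool_rot: [180.0, 0.0, -167.0]
force: [-0.1, -0.7, -0.4]
grip_width: 0.0147
grasp_force: 0.0
at [0.4883 0.0613 0.1002] [ 180.      0.   -166.95] t 9.53 F [-0.1 -0.7 -0.4] | trans [-0.002 -0.004  0.002] turn [0.     0.     0.0003]
[ 0.07575725 -0.00438258  0.04828416]
```

```bash
python3 -m creep '{"translation":[[0,0,0],[0,0,0],[0,0,0],[0,0,0]],"turn":[[0,0,0],[0,0,0],[0,0,0],[0,0,0]],"grip":[0,0,0,0]}' 10
python3 -c "
from h import *
to([.4885,.061,.1],193); print(env.get_obs()['wrist_torque'])"
```

```text
time_s: 10.02
tool_pos: [0.488, 0.062, 0.1002]
tool_rot: [179.9, -0.0, -166.9]
force: [-1.9, 3.8, 1.0]
grip_width: 0.0098
grasp_force: 10.0
at [0.488  0.062  0.1002] [ 1.7994e+02 -2.0000e-02 -1.6693e+02] t 10.03 F [-1.9  3.8  1. ] | trans [-0.004 -0.014  0.002] turn [ 0.0003 -0.0001  0.0004]
[ 0.93253093  0.46865377 -0.03088424]
```

Gripped; a small side force says I should shift about 1 mm to +y. I correct that, then tighten.

```bash
python3 -m creep '{"translation":[[0,0.012,0],[0,0,0]],"turn":[[0,0,0],[0,0,0]],"grip":[0,0]}' 20
python3 -m creep '{"translation":[[0,0,0],[0,0,0]],"turn":[[0,0,0],[0,0,0]],"grip":[0,0]}' 40
python3 -c "
from h import *
to([.4885,.061,.1],193); print(env.get_obs()['wrist_torque'])"
```

```text
time_s: 10.28
tool_pos: [0.4879, 0.0621, 0.1002]
tool_rot: [-180.0, -0.0, -167.0]
force: [-2.0, 2.3, 1.9]
grip_width: 0.0095
grasp_force: 20.0
time_s: 10.52
tool_pos: [0.4879, 0.0621, 0.1002]
tool_rot: [180.0, -0.0, -167.0]
force: [-1.4, 2.7, 1.5]
grip_width: 0.0093
grasp_force: 40.0
at [0.4879 0.0621 0.1002] [ 1.8000e+02 -1.0000e-02 -1.6696e+02] t 10.53 F [-1.4  2.7  1.5] | trans [-0.004 -0.015  0.002] turn [ 0.     -0.      0.0002]
[ 0.57925809  0.51226539 -0.05665958]
```

```bash
python3 -m creep '{"translation":[[0,0.01,0],[0,0,0.012],[0,0,0.012],[0,0,0.012],[0,0,0]],"turn":[[0,0,0],[0,0,0],[0,0,0],[0,0,0],[0,0,0]],"grip":[0,0,0,0,0]}'
python3 -m creep '{"translation":[[0,0,0.012],[0,0,0.012],[0,0,0]],"turn":[[0,0,0],[0,0,0],[0,0,0]],"grip":[0,0,0]}'
```

```text
time_s: 11.15
tool_pos: [0.488, 0.0623, 0.0973]
tool_rot: [-180.0, 0.0, -167.0]
force: [-2.6, -1.3, 3.6]
grip_width: 0.0097
grasp_force: 40.0
time_s: 11.52
tool_pos: [0.488, 0.0623, 0.0954]
tool_rot: [-180.0, -0.0, -167.0]
force: [-2.7, -2.1, 5.0]
grip_width: 0.0098
grasp_force: 40.0
```

```bash
python3 -m creep '{"translation":[[0,0,0.01],[0,0,0.01],[0,0,0]],"turn":[[0,0,0],[0,0,0],[0,0,0]],"grip":[0,0,0]}'
python3 -m creep '{"translation":[[0,0,0.01],[0,0,0]],"turn":[[0,0,0],[0,0,0]],"grip":[0,0]}'
python3 -m creep '{"translation":[[0,0,0.01],[0,0,0]],"turn":[[0,0,0],[0,0,0]],"grip":[0,0]}'
```

```text
time_s: 11.9
tool_pos: [0.488, 0.0624, 0.094]
tool_rot: [-180.0, 0.0, -167.0]
force: [-2.5, -3.3, 6.2]
grip_width: 0.0098
grasp_force: 40.0
time_s: 12.15
tool_pos: [0.488, 0.0623, 0.0932]
tool_rot: [-180.0, -0.0, -167.0]
force: [-3.9, -2.8, 5.5]
grip_width: 0.0095
grasp_force: 40.0
time_s: 12.4
tool_pos: [0.488, 0.0623, 0.0924]
tool_rot: [-180.0, 0.0, -167.0]
force: [-3.2, -2.9, 6.6]
grip_width: 0.0094
grasp_force: 40.0
```

```bash
python3 -m creep '{"translation":[[0.01,-0.004,0.01],[0,0,0]],"turn":[[0,0,0],[0,0,0]],"grip":[0,0]}'
python3 -m creep '{"translation":[[0,0,0.01],[0,0,0]],"turn":[[0,0,0],[0,0,0]],"grip":[0,0]}'
python3 -m creep '{"translation":[[0,0,0.01],[0,0,0]],"turn":[[0,0,0],[0,0,0]],"grip":[0,0]}'
```

```text
time_s: 12.65
tool_pos: [0.4879, 0.0623, 0.092]
tool_rot: [-180.0, 0.1, -167.0]
force: [-2.5, -1.5, 6.0]
grip_width: 0.0097
grasp_force: 40.0
time_s: 12.9
tool_pos: [0.4879, 0.0623, 0.0912]
tool_rot: [-180.0, 0.1, -167.0]
force: [-1.8, -1.6, 6.9]
grip_width: 0.01
grasp_force: 40.0
time_s: 13.15
tool_pos: [0.4879, 0.0623, 0.0906]
tool_rot: [-180.0, 0.1, -167.0]
force: [-2.6, -2.6, 8.1]
grip_width: 0.0099
grasp_force: 40.0
```

```bash
python3 -m creep '{"translation":[[0,0,0.01],[0,0,0]],"turn":[[0,0,0],[0,0,0]],"grip":[0,0]}'
python3 -m creep '{"translation":[[0,0,0.008],[0,0,0]],"turn":[[0,0,0],[0,0,0]],"grip":[0,0]}'
```

```text
time_s: 13.4
tool_pos: [0.488, 0.0623, 0.0904]
tool_rot: [-180.0, 0.1, -167.0]
force: [-3.8, -2.8, 12.5]
grip_width: 0.0101
grasp_force: 40.0
time_s: 13.65
tool_pos: [0.488, 0.0623, 0.0902]
tool_rot: [180.0, 0.1, -167.0]
force: [-5.4, -2.0, 15.8]
grip_width: 0.0095
grasp_force: 40.0
```

On the pad (force rose steeply at about 9.7 mm of push). I ease to about 12 N and turn.

```bash
python3 -m creep '{"translation":[[0,0,-0.007],[0,0,0],[0,0,0],[0,0,0]],"turn":[[0,0,0],[0,0,0.03],[0,0,0.03],[0,0,0]],"grip":[0,0,0,0]}'
python3 -c "
from h import *
to([.4885,.061,.1],193); print(env.get_obs()['wrist_torque'])"
```

```text
time_s: 14.15
tool_pos: [0.488, 0.0623, 0.0904]
tool_rot: [180.0, 0.1, -177.8]
force: [-4.3, -2.5, 12.1]
grip_width: 0.0095
grasp_force: 40.0
at [0.488  0.0623 0.0904] [ 1.7999e+02  1.0000e-01 -1.7780e+02] t 14.15 F [-4.3 -2.5 12.1] | trans [-0.006 -0.016 -0.121] turn [-0.      0.0005 -0.06  ]
[-0.59010247  1.08113576 -0.03689616]
```

Turns freely (almost no torque). Continuing.

```bash
python3 -m creep '{"translation":[[0,0,0],[0,0,0],[0,0,0],[0,0,0]],"turn":[[0,0,0.04],[0,0,0.04],[0,0,0.04],[0,0,0]],"grip":[0,0,0,0]}'
python3 -m creep '{"translation":[[0,0,0],[0,0,0],[0,0,0],[0,0,0]],"turn":[[0,0,0.04],[0,0,0.04],[0,0,0.04],[0,0,0]],"grip":[0,0,0,0]}'
python3 -c "
from h import *
to([.4879,.0622,.0903],103); print(env.get_obs()['wrist_torque'])"
```

```text
time_s: 14.65
tool_pos: [0.488, 0.0623, 0.0904]
tool_rot: [180.0, 0.1, 160.6]
force: [-5.1, -2.9, 12.3]
grip_width: 0.0097
grasp_force: 40.0
time_s: 15.15
tool_pos: [0.488, 0.0622, 0.0903]
tool_rot: [179.9, 0.1, 139.0]
force: [-4.2, -2.2, 12.1]
grip_width: 0.0099
grasp_force: 40.0
at [0.488  0.0622 0.0903] [1.7994e+02 6.0000e-02 1.3898e+02] t 15.15 F [-4.2 -2.2 12.1] | trans [ 0.001 -0.001  0.   ] turn [0.0005 0.0002 0.1999]
[-0.6516711   1.10957665 -0.01791973]
```

```bash
python3 -m creep '{"translation":[[0,0,0],[0,0,0],[0,0,0],[0,0,0]],"turn":[[0,0,0.04],[0,0,0.04],[0,0,0.04],[0,0,0]],"grip":[0,0,0,0]}'
python3 -m creep '{"translation":[[0,0,0],[0,0,0],[0,0,0],[0,0,0]],"turn":[[0,0,0.03],[0,0,0.03],[0,0,0.02],[0,0,0]],"grip":[0,0,0,0]}'
python3 -c "
from h import *
to([.4879,.0622,.0903],103); print(env.get_obs()['wrist_torque'])"
```

```text
time_s: 15.65
tool_pos: [0.488, 0.0622, 0.0903]
tool_rot: [179.9, 0.0, 117.4]
force: [-3.9, -3.3, 12.9]
grip_width: 0.0094
grasp_force: 40.0
time_s: 16.15
tool_pos: [0.4879, 0.0622, 0.0903]
tool_rot: [179.9, 0.0, 103.0]
force: [-5.3, -2.9, 12.8]
grip_width: 0.0098
grasp_force: 40.0
at [0.4879 0.0622 0.0903] [1.7992e+02 1.0000e-02 1.0301e+02] t 16.15 F [-5.3 -2.9 12.8] | trans [ 0. -0.  0.] turn [0.0004 0.0001 0.0001]
[-0.68112697  1.20615     0.01443138]
```

Quarter turn reached without a torque rise. I ease up into the notch before letting go.

```bash
python3 -m creep '{"translation":[[0,0,-0.015],[0,0,0]],"turn":[[0,0,0],[0,0,0]],"grip":[0,0]}'
python3 -m creep '{"translation":[[0,0,-0.012],[0,0,0]],"turn":[[0,0,0],[0,0,0]],"grip":[0,0]}'
python3 -m creep '{"translation":[[0,0,-0.012],[0,0,0]],"turn":[[0,0,0],[0,0,0]],"grip":[0,0]}'
```

```text
time_s: 16.4
tool_pos: [0.4878, 0.0622, 0.0908]
tool_rot: [179.9, 0.0, 103.0]
force: [-1.4, -2.5, 7.7]
grip_width: 0.0094
grasp_force: 40.0
time_s: 16.65
tool_pos: [0.4879, 0.0622, 0.0917]
tool_rot: [179.9, 0.0, 103.0]
force: [-3.3, -2.4, 6.3]
grip_width: 0.0097
grasp_force: 40.0
time_s: 16.9
tool_pos: [0.4879, 0.0622, 0.0926]
tool_rot: [179.9, 0.0, 103.0]
force: [-2.5, -2.3, 6.5]
grip_width: 0.0099
grasp_force: 40.0
```

```bash
python3 -m creep '{"translation":[[0,0,-0.012],[0,0,0]],"turn":[[0,0,0],[0,0,0]],"grip":[0,0]}'
python3 -m creep '{"translation":[[0,0,-0.008],[0,0,0]],"turn":[[0,0,0],[0,0,0]],"grip":[0,0]}'
```

```text
time_s: 17.15
tool_pos: [0.4879, 0.0622, 0.0935]
tool_rot: [179.9, 0.0, 103.0]
force: [-1.6, -2.9, 6.4]
grip_width: 0.0097
grasp_force: 40.0
time_s: 17.4
tool_pos: [0.4878, 0.0622, 0.0936]
tool_rot: [179.9, 0.0, 103.0]
force: [0.7, -2.0, 2.0]
grip_width: 0.0097
grasp_force: 40.0
```

Upward motion stops about 3 mm above the pad and the force drops, so the foot is seated in the notch. Releasing.

```bash
python3 -m creep '{"translation":[[0,0,0],[0,0,0],[0,0,0],[0,0,0],[0,0,0]],"turn":[[0,0,0],[0,0,0],[0,0,0],[0,0,0],[0,0,0]],"grip":[0.1,0.3,0.5,0.7,0.8]}' 10
python3 -m creep '{"translation":[[0,0,0],[0,0,-0.2],[0,0,-0.5],[0,0,-0.6],[0,0,-0.5]],"turn":[[0,0,0],[0,0,0],[0,0,0],[0,0,0],[0,0,0]],"grip":[0.8,0.8,0.8,0.8,0.8]}'
python3 -m creep '{"translation":[[-0.5,0,0],[-0.6,0,0],[-0.6,0,0],[0,0,0]],"turn":[[0,0,0],[0,0,0],[0,0,0],[0,0,0]],"grip":[0.8,0.8,0.8,0.8]}'
python3 - <<'E'
from h import *
to([.4879,.0622,.0903],103)
s=cam('scene'); d=cam('side')
save('fin.png',np.vstack([np.hstack([s['frame'][80:330,140:540],d['frame'][80:330,180:580]]),np.hstack([cv2.resize(c['frame'][b[1]:b[3],b[0]:b[2]],(400,300)) for c,b in((s,(300,170,400,245)),(d,(250,140,350,215)))])]))
for n,c,bx in(('scene',s,(300,180,385,255)),('side',d,(255,140,340,235))):
    u,v=np.meshgrid(np.arange(bx[0],bx[2]),np.arange(bx[1],bx[3])); uv=np.c_[u.ravel(),v.ravel()]
    P=world(c,uv); h=cv2.cvtColor(c['frame'],cv2.COLOR_RGB2HSV)[uv[:,1],uv[:,0]]
    P=P[(h[:,1]<80)&(P[:,0]>.42)&(P[:,0]<.64)&(P[:,1]>-.03)&(P[:,1]<.18)]
    C=P[(P[:,2]>.077)&(P[:,2]<.086)]; T=P[(P[:,2]>.105)&(P[:,2]<.13)]
    print(n,C[:,2].mean(),len(T),T[:,2].max(),cv2.minAreaRect((T[:,:2]*1000).astype(np.float32)))
E
```

```text
time_s: 18.02
tool_pos: [0.4871, 0.0627, 0.0935]
tool_rot: [-180.0, -0.0, 103.1]
force: [-1.0, 0.1, -0.5]
grip_width: 0.0418
grasp_force: 0.0
time_s: 18.65
tool_pos: [0.4876, 0.0624, 0.2408]
tool_rot: [179.8, -0.0, 103.0]
force: [0.2, 0.9, -0.0]
grip_width: 0.0695
grasp_force: 0.0
time_s: 19.15
tool_pos: [0.5181, -0.075, 0.2391]
tool_rot: [179.9, 0.1, 102.6]
force: [-0.3, -1.1, -0.1]
grip_width: 0.0695
grasp_force: 0.0
at [ 0.5181 -0.075   0.2391] [1.7991e+02 1.1000e-01 1.0259e+02] t 19.15 F [-0.3 -1.1 -0.1] | trans [1.759 0.003 1.856] turn [ 0.0005  0.0006 -0.0023]
scene 0.08065217073457925 57 0.12047632782504467 ((489.8832092285156, 60.20964050292969), (11.212753295898438, 35.867191314697266), 14.178417205810547)
side 0.08143555420513876 64 0.12011131983642064 ((485.9744873046875, 60.724246978759766), (12.586319923400879, 37.3050537109375), 17.25452995300293)
```

View pics/fin.png

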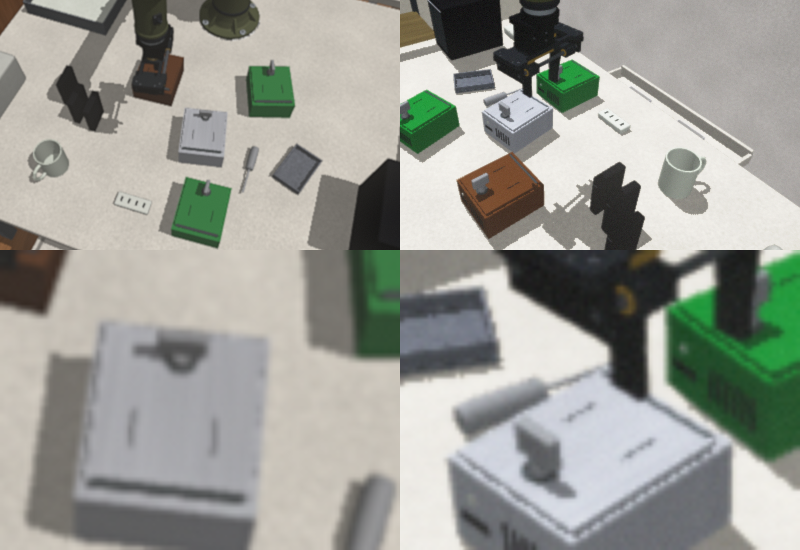

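The views show the wing across the dock (crop (183,345) scene, (537,450) side). The cover is flat at z = 0.081, the robot is clear, and the other things stand where they did. Handing in.

```bash
python3 -c "
from cell import env
print(env.sign_off())"
```

```text
the job is handed in; nothing more can be done
None
```

The job is handed in: the cover is shut, the stud is turned a quarter turn clockwise and seated in its catch, and the other things look undisturbed in the final pictures; hand-in returned no verdict.

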